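# Copy a sample's corner angle with the bevel blade onto the gold bar

### The arm

A 6-joint arm with a two-finger parallel gripper is mounted at the origin on the work surface. World frame = base frame: x ahead of the robot, y to its left, z up, the work surface at z = 0. Lengths are in m, angles in rad, forces in N, time in s.
With the tool pointing down it reaches from about 0.375 to 0.9 m from the base axis. Payload 3.1 kg.
Tool frame: the origin (TCP) lies at the very end of the fingers, on their centre line; the grasp point (between the pads) lies 19 mm behind it; z points along the fingers, y is the direction in which the jaws open and shut (so a half turn about z gives the same grasp; the last joint's range is limited). The gripper opens to 85 mm and grips with 20 to 120 N. Pads are 22 mm wide; open, the fingers measure 114 mm over their backs; the gripper's body (76 mm by 85 mm) begins 54 mm behind the grasp point. The pads swing forward as they close: fully open they stand 13 mm farther back than shut.
Start: joints at [1.058, 0.527, 1.433, -0, 1.181, -0.178], TCP at [0.205, 0.59, 0.231] pointing down, gripper open.
Joint ranges: [-3.08, 3.08], [-0.75, 2.2], [0.22, 2.44], [-1.43, 4.57], [0, 2.65], [-2.85, 2.85]. Speed limits (rad/s): [2.79, 2.79, 3.14, 3.14, 3.14, 3.14].

### API

Orientations are given as a unit quaternion [x, y, z, w].
In Python, from station import manip gives the robot as it stands. The module is installed in compiled form; this text tells all that it offers.
- The arm moves only by the tool send_rows, never from a script. Its argument "commands" is a list of rows, each an object with "delta_pos": the shift along the world's x, y, z in cm, a list of three; "yaw": the turn about the world's z in rad. A call has 1 to 10 rows; each row shifts and turns the pose as measured when the row begins; what a row does not reach is not made up. A row lasts 1/8 s, in which the tool goes at most 62.5 mm and 10.7 degrees, less where a joint would pass 70% of its speed; a pose out of reach is approached as far as the arm can. A call is refused whole if a number of a shift passes 6.25 or a number of a turn 0.188, either way. A call with a gripper value outside its range is refused whole. "grip" is the closure, from -1 (fully open) to 1 (shut), set as the call begins (left out, the last holds). The fingers move at their own pace and stop on an object; "force" is the grip in N (left out, the last holds). Time passes only in rows, so rows that do not move let the fingers close. It gives the time, the measured TCP pose, the force and the opening at its end, in the units of the state.
- manip.sense(): the state, without advancing time (a new reading comes with each control period).
- manip.snapshot(name): name is "scene" or "top"; returns the picture (400x640x3 uint8, blue, green, red); there is no depth.
- manip.get_calibration(name): a dict with "fx", "fy", "cx", "cy" (pixels), "world_to_cam" (4x4, takes a point from world to camera coordinates). Camera axes: x right, y down, z forward; pixel columns grow to the right and rows downward; lengths in m; the calibration is good to about 2 mm. A picture is of the moment at which its call begins. get_calibration takes no time and is no camera call.
- manip.sign_off(): hands the job in, once; it reports no verdict.
The state is a dict: "t": time; "q": joint angles; "qd": joint speeds; "tau": joint torques, N m; "tcp_pos": TCP position; "tool_rot": TCP orientation; "force": force on the tool from outside, world axes, zero at the start; "ft_torque": the same for the moment, N m; "finger_gap": opening from 0.0 (shut) to 1.0 (fully open).
Only numpy, scipy, OpenCV 4.12 (cv2) and the standard library are available. Lean on these libraries where they do the work, as an engineer would, in place of code of your own. Each camera call takes 0.05 s, during which the arm holds its last target. There are 200 camera calls.

### The job

Copy the corner angle of the gold sample to the loose gold bar: on the round plate, swing the steel bevel blade by its black post until it lies along the sample's angled leg, then push the red cap over its pivot down to lock it. Then stand the loose gold bar on the plate, the same way up as now, close along the blade's free side (away from the sample), midway between red cap and black post, and let go.

Things in the scene. Friction and masses are not known exactly. Their poses are not given: they have to be found in the camera images.
- blade: Flat steel blade, 20 mm wide, top at z 27 mm, over a fixed round plate (280 mm across, top at z 15). Origin: vertical pivot, at bench height; x runs outward along the blade to 165 mm, z up. Black post, 14 mm across, at x = 150, top at z 72. Turns stiffly (2 N at the post), stays where left. It starts 0.45 to 1.5 rad short of the leg: turn it counter-clockwise from above (+y). Free side: -y.
- sample: Gold sample's angled leg, fixed on the plate (its other leg is bolted along a steel rail). Origin: same pivot axis, at bench height; x runs outward along the leg. Leg 10 mm wide, from x = 35 to 120 mm, top at z 27 mm, its face to the blade at y = +10 mm: the blade stops flush against it when both x axes coincide.
- lock_top (a point): Centre of the top of the red round lock cap (36 mm across) over the blade's pivot. It stands 64 mm above the bench at the start; pushed straight down with about 5 N it sinks 8 mm, to 56 mm, and stays down.
- gold_bar: Loose gold bar, dark dots on top: 100 (x) by 22 (y) by 36 mm high, 0.2 kg; origin: centre of its underside. Stands on the bench with a grey and a black bar of the same size, places swapped. Goal, in the blade's frame: centre at x = 90, y = -21 mm (flush), underside at z 15. Held across its width, fingertips over 14 mm above its underside, the fingers clear the blade.
Mind the look-alikes: they are no part of the job. Leave any blue or purple look-alike of the gold_bar alone.

How it is judged:
On the way, in this order (a step that is already met when the one before it is completed fails the run):
1. the blade lies along the sample's angled leg (within 10 degrees), the lock cap still up (angle between the x axis of blade and the x axis of sample, either way round below 0.175 rad and height (world z) of lock_top above 0.061 m), for 0.2 s.
2. the lock cap is pushed down while the blade lies along the leg (angle between the x axis of blade and the x axis of sample, either way round below 0.175 rad and height (world z) of lock_top below 0.059 m), for 0.1 s.
At the end, for the whole second after the job is handed in: Blade along the sample's angled leg within 10 degrees; lock cap down by 5 of its 8 mm or more; gold bar upright, at rest on the plate on the blade's free side, parallel within 10 degrees, its middle within 17 mm of flush and 60 to 115 mm from the pivot along the blade (all of step 2 and angle between the x axis of gold_bar and the x axis of blade, either way round below 0.175 rad and y of gold_bar in the frame of blade between -0.038 and -0.017 m and x of gold_bar in the frame of blade between 0.06 and 0.115 m and height (world z) of gold_bar between 0.011 and 0.019 m and angle between gold_bar's own z axis and vertical below 0.12 rad and linear speed of gold_bar below 0.02 m/s); the robot touches nothing.
It also fails if it takes over 51 s, if anything falls off the work surface, if the arm or the gripper's body presses on something with over 40 N, if the wrist force passes 120 N, or if a joint passes its speed limit or range.

## Working session

There is one attempt and no reset: what is moved stays moved. The work goes in short steps, Python scripts to look and compute and a tool call to move; the robot and the scene stay as the last step left them, time stands still between calls to the robot, and variables do not carry over. Pictures are saved under pics/ and viewed, about 8 in all and at most 12, crops included, and the job is handed in when it is done.

Besides the shell and the picture viewer there is one more tool, called after ">>>" as name(argument=value, ...), one argument or row to a line, values as JSON. send_rows: Moves the arm, as the interface text tells. Its arguments: {"type":"object","properties":{"commands":{"type":"array","items":{"type":"object","properties":{"delta_pos":{"type":"array","items":{"type":"number"}},"yaw":{"type":"number"}}}},"grip":{"type":"number"},"force":{"type":"number"}},"required":["commands"]}

```bash
mkdir -p pics; cat > h.py <<'E'
import numpy as np, cv2
from station import manip
def ray(name,u,v,z):
    c=manip.get_calibration(name);M=np.array(c["world_to_cam"]);R=M[:3,:3];t=M[:3,3]
    o=-R.T@t;d=R.T@np.array([(u-c["cx"])/c["fx"],(v-c["cy"])/c["fy"],1.])
    return o+d*(z-o[2])/d[2]
def proj(name,p):
    c=manip.get_calibration(name);M=np.array(c["world_to_cam"]);q=M[:3,:3]@np.array(p)+M[:3,3]
    return np.array([c["fx"]*q[0]/q[2]+c["cx"],c["fy"]*q[1]/q[2]+c["cy"]])
E
python3 - <<'E'
from h import *
for n in("scene","top"): cv2.imwrite(f"pics/{n}0.png",manip.snapshot(n)); c=manip.get_calibration(n);M=np.array(c["world_to_cam"]);print(n,-M[:3,:3].T@M[:3,3],c["fx"])
s=manip.sense();print(s)
E
```

```text
scene [0.97117106 0.51664607 0.65147683] 425.5983591013426
top [0.38899384 0.19434643 0.91427431] 425.0462236312506
{'t': 0.1, 'q': array([ 1.05848793e+00,  5.28364062e-01,  1.43378324e+00,  1.70085507e-05,
        1.18136585e+00, -1.78500280e-01]), 'qd': array([-0.00010477, -0.00272782, -0.00242494,  0.00110887,  0.0020228 ,
       -0.00079241]), 'tau': array([ 1.61443941e-04, -4.43306386e+01, -1.78586411e+01, -2.00337527e-04,
        3.79418416e-03,  1.04881543e-07]), 'tcp_pos': array([0.20442795, 0.58994848, 0.23043418]), 'tool_rot': array([ 1.66133345e-01,  9.86102829e-01, -9.00875239e-04, -3.32519241e-04]), 'force': array([-0.23967098, -0.20233565,  0.23002357]), 'ft_torque': array([-0.07258613, -0.03507936,  0.0182226 ]), 'finger_gap': 0.999533263383426}
```

View pics/top0.png

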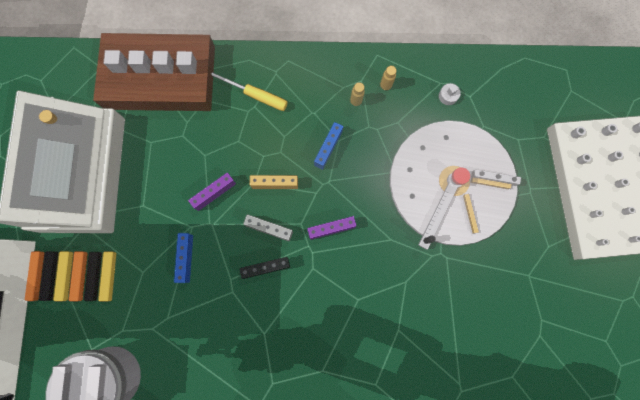

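View pics/scene0.png

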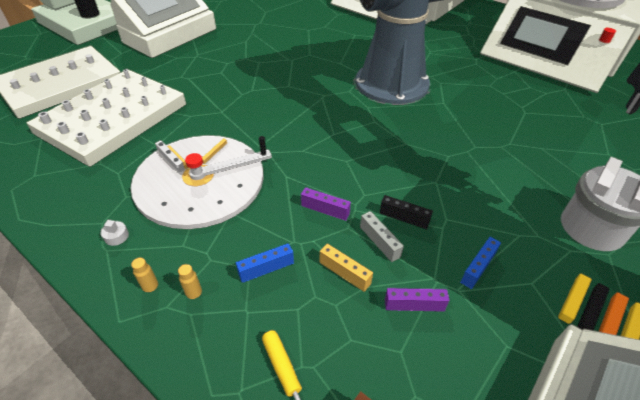

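The top view shows the gold bar at about (273,182), the red cap (461,177), the post (430,240), the angled leg at (467,195)-(477,233), and the rail leg at (492,183). The scene view agrees. Next I measure these.

```bash
cat > m.py <<'E'
from h import *
def masks(n):
    im=manip.snapshot(n);h=cv2.cvtColor(im,cv2.COLOR_BGR2HSV)
    g=cv2.inRange(h,(12,90,110),(30,255,255)); r=cv2.inRange(h,(0,150,120),(6,255,255))|cv2.inRange(h,(174,150,120),(180,255,255))
    return im,g,r
def comps(m,lo=30):
    k,l,s,c=cv2.connectedComponentsWithStats(m)
    return [(tuple(s[i][:4]),s[i][4],c[i],np.argwhere(l==i)[:,::-1].astype(np.float32)) for i in range(1,k) if s[i][4]>=lo]
E
python3 - <<'E'
from m import *
for n in("top","scene"):
    im,g,r=masks(n)
    print(n,"red")
    for b,a,c,p in comps(r): print(b,a,c.round(1),ray(n,*c,.064).round(4))
    print("gold")
    for b,a,c,p in comps(g):
        rc=cv2.minAreaRect(p); print(b,a,c.round(1),[np.round(x,1) for x in rc], ray(n,*c,.036)[:2].round(4),"z27",ray(n,*c,.027)[:2].round(4))
    cv2.imwrite(f"pics/g_{n}.png",g)
im=cv2.imread("pics/top0.png")
cv2.imwrite("pics/c.png",np.hstack([cv2.resize(im[155:260,395:530],None,fx=4,fy=4,interpolation=2)[:400], cv2.resize(im[160:225,240:305],None,fx=4,fy=4,interpolation=2)[:400].copy() if 0 else cv2.copyMakeBorder(cv2.resize(im[160:225,240:305],None,fx=4,fy=4,interpolation=2),0,140,0,0,0)]))
E
```

```text
top red
gold
(np.int32(381), np.int32(66), np.int32(15), np.int32(24)) 254 [388.1  77.4] [array([388.1,  77.4]), array([11.7, 24.7]), np.float64(18.4)] [0.8387 0.0307] z27 [0.8433 0.029 ]
(np.int32(351), np.int32(83), np.int32(13), np.int32(22)) 211 [357.   93.2] [array([357. ,  93.5]), array([21., 12.]), np.float64(90.0)] [0.7998 0.1009] z27 [0.804  0.0999]
(np.int32(243), np.int32(84), np.int32(44), np.int32(27)) 503 [265.2  97.1] [array([265. ,  96.9]), array([45. , 11.5]), np.float64(24.0)] [0.7874 0.3035] z27 [0.7915 0.3046]
(np.int32(39), np.int32(110), np.int32(18), np.int32(14)) 173 [ 47.2 116.7] [array([ 47.3, 117.3]), array([16.3, 12.7]), np.float64(45.0)] [0.7353 0.771 ] z27 [0.7388 0.7769]
(np.int32(250), np.int32(175), np.int32(48), np.int32(14)) 617 [273.6 181.6] [array([273.5, 181.5]), array([13., 47.]), np.float64(90.0)] [0.5966 0.2798] z27 [0.5987 0.2807]
(np.int32(488), np.int32(182), np.int32(23), np.int32(6)) 70 [499.7 184.2] [array([499., 184.]), array([22. ,  3.5]), np.float64(11.3)] [ 0.5958 -0.203 ] z27 [ 0.598  -0.2071]
(np.int32(465), np.int32(195), np.int32
[... 1938 characters left out ...]
]
(np.int32(559), np.int32(274), np.int32(33), np.int32(49)) 744 [574.7 298.3] [array([574.7, 298.3]), array([15.4, 50.4]), np.float64(24.0)] [0.4227 0.6168] z27 [0.4146 0.6182]
(np.int32(599), np.int32(293), np.int32(30), np.int32(42)) 668 [614.3 313.8] [array([614.5, 313.9]), array([17., 43.]), np.float64(20.6)] [0.4115 0.6747] z27 [0.4034 0.677 ]
(np.int32(621), np.int32(303), np.int32(19), np.int32(37)) 466 [632.6 323. ] [array([630., 321.]), array([36., 18.]), np.float64(90.0)] [0.4106 0.7014] z27 [0.4024 0.7041]
(np.int32(262), np.int32(330), np.int32(40), np.int32(67)) 1143 [280.9 362.5] [array([280.9, 362.5]), array([68.4, 17.6]), np.float64(66.4)] [0.8061 0.3146] z27 [0.8037 0.3117]
```

View pics/c.png

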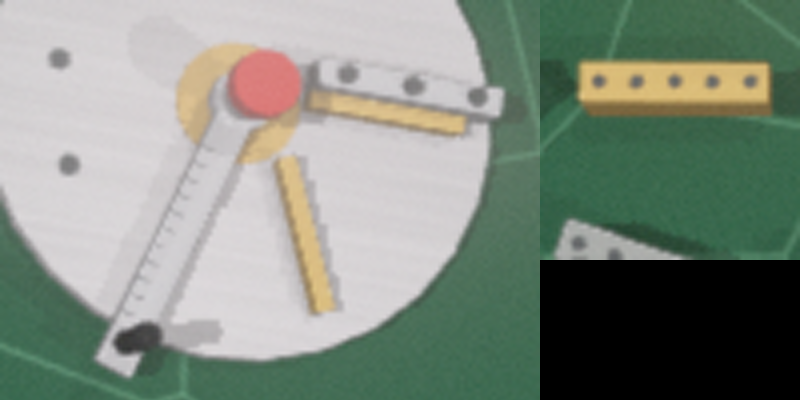

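The crop shows the cap at about (461,176), leg centreline (466.8,194.5) to (475.5,232.8), the post top near (427,241), and the gold bar's top face at 5 dots, with a visible side face below it.

```bash
python3 - <<'E'
from m import *
im,g,r=masks("top");h=cv2.cvtColor(im,cv2.COLOR_BGR2HSV)
r=cv2.inRange(h,(0,110,150),(8,255,255))|cv2.inRange(h,(172,110,150),(180,255,255))
for b,a,c,p in comps(r):
    if abs(c[0]-461)<15:print("cap",b,a,c,ray("top",*c,.064), 'eqdiam mm',2*np.sqrt(a/np.pi)/425*850)
a=ray("top",466.8,194.5,.027);b=ray("top",475.5,232.8,.027)
ba=ray("scene",201+23,141,.027)
print("leg",a,b,np.linalg.norm(b-a),"ang",np.arctan2(*(b-a)[1::-1]))
k=cv2.inRange(h,(0,0,0),(180,255,60));
for bb,ar,c,p in comps(k,15):
    if 400<c[0]<460 and 220<c[1]<260: print("post px",bb,ar,c, ray("top",*c,.07),ray("top",*c,.05))
# blade centreline from crop far end
e=ray("top",395+115/4,155+365/4,.027);print("blade end",e)
# gold bar top-face corners from crop
u=[(580,62),(770,62),(770,103),(580,103)]
P=np.array([ray("top",240+(x-540)/4-.4,160+y/4-.4,.036) for x,y in u]);print(P.round(4),P.mean(0),np.linalg.norm(P[1]-P[0]),np.linalg.norm(P[2]-P[1]))
# bar dots
d=np.array([ray("top",240+(x-540)/4-.4,160+81/4-.4,.036) for x in(599,637,675,712,751)]);print(d.round(4))
# scene post
im,g,r=masks("scene");h=cv2.cvtColor(im,cv2.COLOR_BGR2HSV)
k=cv2.inRange(h,(0,0,0),(180,255,60))
for bb,ar,c,p in comps(k,15):
    if 245<c[0]<285 and 120<c[1]<165: print("post scene",bb,ar,c,ray("scene",bb[0]+bb[2]/2,bb[1]+3,.072),ray("scene",bb[0]+bb[2]/2,bb[1]+bb[3]-2,.027))
E
```

```text
cap (np.int32(454), np.int32(170), np.int32(15), np.int32(13)) 120 [461.91666667 177.03333333] [ 0.60369683 -0.11230593  0.064     ] eqdiam mm 24.721548929484133
leg [ 0.57452091 -0.1339608   0.027     ] [ 0.49211304 -0.14746108  0.027     ] 0.08350637489978338 ang -2.9792123373025996
blade end [ 0.46303694 -0.03648066  0.027     ]
[[0.6102 0.331  0.036 ]
 [0.6113 0.2304 0.036 ]
 [0.589  0.23   0.036 ]
 [0.5879 0.3302 0.036 ]] [0.59960148 0.28042015 0.036     ] 0.1006372747692872 0.022342860453037135
[[0.6    0.3206 0.036 ]
 [0.6002 0.3006 0.036 ]
 [0.6004 0.2805 0.036 ]
 [0.6006 0.2609 0.036 ]
 [0.6008 0.2403 0.036 ]]
post scene (np.int32(259), np.int32(136), np.int32(7), np.int32(19)) 94 [262.05319149 144.56382979] [ 0.47865009 -0.03699171  0.072     ] [ 0.47656893 -0.0447761   0.027     ]
```

>>> send_rows(
  commands=[
    {"delta_pos": [2.5, -6, 0]},
    {"delta_pos": [2.5, -6, 0]},
    {"delta_pos": [2.5, -6, 0]},
    {"delta_pos": [2.5, -6, 0]},
    {"delta_pos": [2.5, -6, 0]},
    {"delta_pos": [2.5, -6, 0]},
    {"delta_pos": [2.5, -6, 0]},
    {"delta_pos": [2.5, -6, 0]},
    {"delta_pos": [2.5, -6, 0]},
    {"delta_pos": [2.5, -6, 0]},
  ],
  grip=-1,
  force=30,
)

```text
validation failed for argument at $.co...
```

>>> send_rows(
  commands=[
    {"delta_pos": [2.5, -6, 0], "yaw": 0},
    {"delta_pos": [2.5, -6, 0], "yaw": 0},
    {"delta_pos": [2.5, -6, 0], "yaw": 0},
    {"delta_pos": [2.5, -6, 0], "yaw": 0},
    {"delta_pos": [2.5, -6, 0], "yaw": 0},
    {"delta_pos": [2.5, -6, 0], "yaw": 0},
    {"delta_pos": [2.5, -6, 0], "yaw": 0},
    {"delta_pos": [2.5, -6, 0], "yaw": 0},
    {"delta_pos": [2.5, -6, 0], "yaw": 0},
    {"delta_pos": [2.5, -6, 0], "yaw": 0},
  ],
  grip=-1,
  force=30,
)

```text
t: 1.55
tcp_pos: [0.4465, 0.0118, 0.2328]
tool_rot: [0.161, 0.987, 0.003, 0.006]
force: [0.9, 0.1, 0.4]
finger_gap: 0.999
```

>>> send_rows(
  commands=[
    {"delta_pos": [3.1, -5.3, -3], "yaw": 0},
    {"delta_pos": [0, 0, -5], "yaw": 0},
    {"delta_pos": [0, 0, -5], "yaw": 0},
    {"delta_pos": [0, 0, 0], "yaw": 0},
  ],
)

```text
t: 2.05
tcp_pos: [0.4805, -0.0441, 0.1049]
tool_rot: [0.166, 0.986, 0.002, 0.011]
force: [0.0, 0.2, 0.1]
finger_gap: 0.998
```

```bash
python3 - <<'E'
from m import *
a=manip.snapshot("top");b=manip.snapshot("scene");s=manip.sense();print(s["tcp_pos"],s["tool_rot"])
A=cv2.resize(a[170:270,380:480],None,fx=4,fy=4,interpolation=2);B=cv2.resize(b[80:180,200:300],None,fx=4,fy=4,interpolation=2)
cv2.imwrite("pics/p1.png",np.hstack([A,B]))
for n,z in(("top",.072),("scene",.072)): print(n,proj(n,[.478,-.041,z]),proj(n,[.478,-.041,.03]))
E
```

```text
[ 0.48320589 -0.04449807  0.10832024] [0.16557025 0.98607381 0.00164546 0.01556363]
top [431.45828738 236.89904572] [425.97402123 238.9759107 ]
scene [261.38089603 138.11945205] [263.1415059  152.98677998]
```

View pics/p1.png

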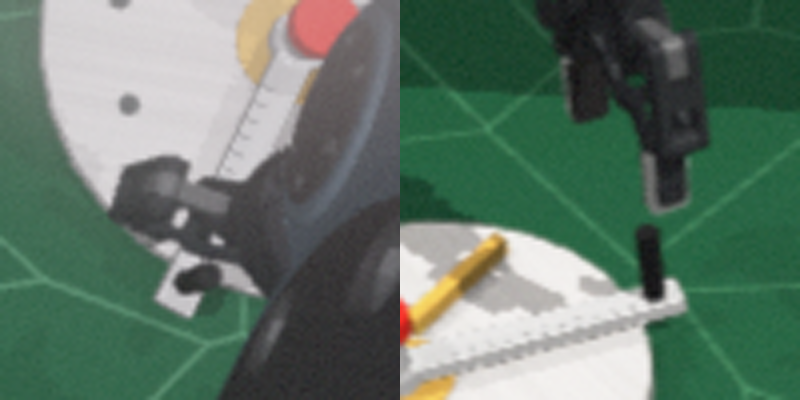

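The post sits between the fingers' planned paths, its top at about (433,238) in the top view, which puts it at about (0.475, -0.043). I'll go down and grip it.

>>> send_rows(
  commands=[
    {"delta_pos": [-0.8, 0.1, 0], "yaw": 0},
    {"delta_pos": [0, 0, -3], "yaw": 0},
    {"delta_pos": [0, 0, -3], "yaw": 0},
    {"delta_pos": [0, 0, -1], "yaw": 0},
    {"delta_pos": [0, 0, 0], "yaw": 0},
  ],
)

```text
t: 2.78
tcp_pos: [0.4801, -0.0436, 0.0474]
tool_rot: [0.164, 0.986, -0.0, 0.026]
force: [0.1, -0.4, 0.2]
finger_gap: 0.997
```

>>> send_rows(
  commands=[
    {"delta_pos": [-0.5, 0, -1], "yaw": 0},
    {"delta_pos": [0, 0, 0], "yaw": 0},
  ],
)

```text
t: 3.02
tcp_pos: [0.4758, -0.0438, 0.0389]
tool_rot: [0.163, 0.986, -0.0, 0.028]
force: [-0.1, -0.1, 0.1]
finger_gap: 1.001
```

>>> send_rows(
  commands=[
    {"delta_pos": [0, 0, 0], "yaw": 0},
    {"delta_pos": [0, 0, 0], "yaw": 0},
    {"delta_pos": [0, 0, 0], "yaw": 0},
    {"delta_pos": [0, 0, 0], "yaw": 0},
    {"delta_pos": [0, 0, 0], "yaw": 0},
    {"delta_pos": [0, 0, 0], "yaw": 0},
  ],
  grip=1,
  force=30,
)

```text
t: 3.78
tcp_pos: [0.4764, -0.0439, 0.0398]
tool_rot: [0.163, 0.986, -0.001, 0.029]
force: [-0.2, 0.2, -0.5]
finger_gap: 0.155
```

Gripped (gap ≈13 mm). Now I swing it along the arc.

>>> send_rows(
  commands=[
    {"delta_pos": [-0.8, -1.7, 0], "yaw": 0.08},
    {"delta_pos": [-0.5, -1.8, 0], "yaw": 0.1},
    {"delta_pos": [-0.3, -1.9, 0], "yaw": 0.1},
    {"delta_pos": [0, -1.9, 0], "yaw": 0.1},
    {"delta_pos": [0, 0, 0], "yaw": 0},
  ],
)

```text
t: 4.4
tcp_pos: [0.4595, -0.1164, 0.0398]
tool_rot: [-0.035, 0.999, 0.006, 0.028]
force: [-0.1, 0.1, 0.3]
finger_gap: 0.156
```

>>> send_rows(
  commands=[
    {"delta_pos": [0.1, -1.0, 0], "yaw": 0.05},
    {"delta_pos": [0.1, -0.8, 0], "yaw": 0.05},
    {"delta_pos": [0.1, -0.5, 0], "yaw": 0},
    {"delta_pos": [0.1, -0.5, 0], "yaw": 0},
  ],
)

```text
t: 4.9
tcp_pos: [0.4615, -0.1403, 0.0397]
tool_rot: [-0.084, 0.996, 0.01, 0.025]
force: [0.7, 12.4, 3.6]
finger_gap: 0.153
```

>>> send_rows(
  commands=[
    {"delta_pos": [0, 0, 0], "yaw": 0},
    {"delta_pos": [0, 0, 0], "yaw": 0},
    {"delta_pos": [0, 0, 0], "yaw": 0},
  ],
  grip=0,
)

```text
t: 5.28
tcp_pos: [0.4629, -0.1412, 0.0396]
tool_rot: [-0.083, 0.996, 0.008, 0.027]
force: [-0.2, -0.1, -0.7]
finger_gap: 0.499
```

>>> send_rows(
  commands=[
    {"delta_pos": [0, 0, 3], "yaw": 0},
    {"delta_pos": [0, 0, 4], "yaw": 0},
    {"delta_pos": [0, 0, 3], "yaw": 0},
    {"delta_pos": [0, 0, 0], "yaw": 0},
  ],
  grip=1,
)

```text
t: 5.78
tcp_pos: [0.4632, -0.1418, 0.1417]
tool_rot: [-0.082, 0.996, 0.008, 0.027]
force: [0.4, -0.0, -1.3]
finger_gap: 0.001
```

```bash
python3 - <<'E'
from m import *
a=manip.snapshot("top");b=manip.snapshot("scene");s=manip.sense();print(s["tcp_pos"],s["tool_rot"],s["q"])
A=cv2.resize(a[150:260,390:530],None,fx=3,fy=3,interpolation=2);B=cv2.resize(b[100:210,150:270],None,fx=3,fy=3,interpolation=2)
cv2.imwrite("pics/p2.png",np.hstack([A,B]))
E
```

```text
[ 0.46166675 -0.14090501  0.13964897] [-0.0815478   0.99631751  0.00975611  0.02462115] [-0.55678829  0.47447777  1.9006762   0.0668136   0.7396146  -2.3396805 ]
```

View pics/p2.png

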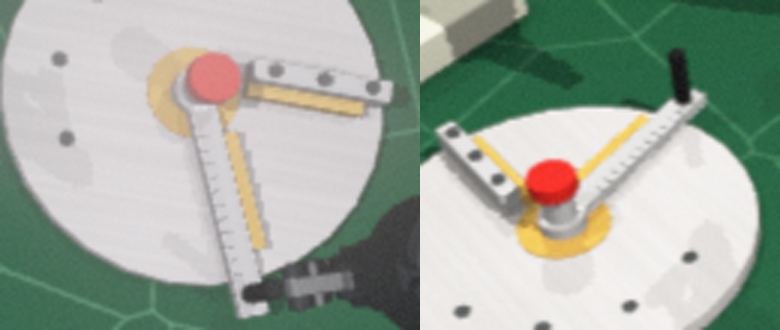

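The blade now lies flush along the leg and the cap is up. Next I move over the cap with closed fingers and press.

>>> send_rows(
  commands=[
    {"delta_pos": [5, 1, 0], "yaw": -0.15},
    {"delta_pos": [5, 1, 0], "yaw": -0.15},
    {"delta_pos": [4.5, 0.9, 0], "yaw": -0.15},
    {"delta_pos": [0, 0, -3], "yaw": 0},
    {"delta_pos": [0, 0, -2.5], "yaw": 0},
    {"delta_pos": [0, 0, 0], "yaw": 0},
  ],
)

```text
t: 6.62
tcp_pos: [0.6057, -0.1086, 0.0723]
tool_rot: [0.152, 0.988, 0.007, 0.018]
force: [0.5, 0.2, -0.7]
finger_gap: -0.002
```

>>> send_rows(
  commands=[
    {"delta_pos": [0.1, -0.3, 0], "yaw": 0},
    {"delta_pos": [0, 0, -0.6], "yaw": 0},
    {"delta_pos": [0, 0, -0.6], "yaw": 0},
    {"delta_pos": [0, 0, -0.6], "yaw": 0},
  ],
)

```text
t: 7.12
tcp_pos: [0.6068, -0.1122, 0.0557]
tool_rot: [0.152, 0.988, 0.007, 0.019]
force: [-8.3, 2.0, 40.5]
finger_gap: -0.001
```

>>> send_rows(
  commands=[
    {"delta_pos": [0, 0, 3], "yaw": 0},
    {"delta_pos": [0, 0, 5], "yaw": 0},
    {"delta_pos": [0, 3, 2], "yaw": -0.17},
    {"delta_pos": [0, 6, 0], "yaw": -0.18},
    {"delta_pos": [0, 6, 0], "yaw": -0.18},
    {"delta_pos": [0, 6, 0], "yaw": -0.18},
    {"delta_pos": [0, 6, 0], "yaw": -0.18},
    {"delta_pos": [0, 6, 0], "yaw": -0.18},
    {"delta_pos": [0, 6, 0], "yaw": -0.18},
    {"delta_pos": [0, 0, 0], "yaw": 0},
  ],
  grip=-1,
)

```text
t: 8.38
tcp_pos: [0.6108, 0.2603, 0.1589]
tool_rot: [0.687, 0.726, -0.003, 0.026]
force: [0.1, -1.2, -0.2]
finger_gap: 1.001
```

```bash
python3 - <<'E'
from m import *
from scipy.spatial.transform import Rotation as Ro
a=manip.snapshot("top");b=manip.snapshot("scene");s=manip.sense();R=Ro.from_quat(s["tool_rot"]).as_matrix();print(s["tcp_pos"],"jaw",np.arctan2(R[1,1],R[0,1]),"z",R[:,2],s["q"])
A=cv2.resize(a[155:235,230:330],None,fx=4,fy=4,interpolation=2);B=cv2.resize(b[100:210,150:270],None,fx=3,fy=3,interpolation=2)[:320]
cv2.imwrite("pics/p3.png",np.hstack([A,B]))
h=cv2.cvtColor(b,cv2.COLOR_BGR2HSV);r=cv2.inRange(h,(0,150,120),(6,255,255))|cv2.inRange(h,(174,150,120),(180,255,255))
for bb,ar,c,p in comps(r): print(bb,ar,c)
E
```

```text
[0.61081896 0.25619179 0.15873243] jaw 0.05293830165973779 z [ 0.03129971 -0.04222973 -0.99861753] [ 0.25084079  0.6547218   1.40803323 -0.05584008  1.05964062  0.22539353]
(np.int32(602), np.int32(28), np.int32(14), np.int32(15)) 126 [608.11111111  34.53174603]
(np.int32(186), np.int32(156), np.int32(17), np.int32(15)) 195 [194.17435897 163.05641026]
```

View pics/p3.png

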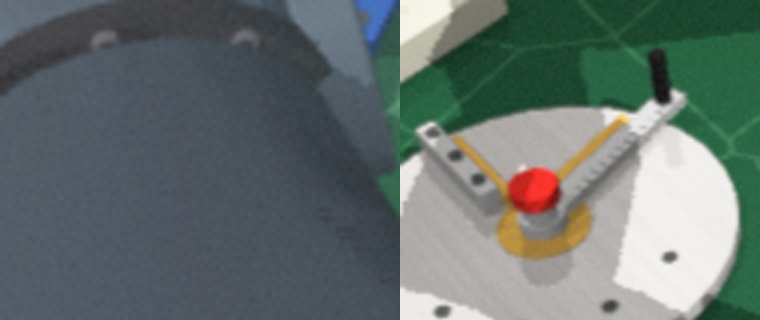

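The cap is visibly lower (its centre moved from 160.4 to 163.1 px) and the blade has stayed on the leg. Now for the bar.

>>> send_rows(
  commands=[
    {"delta_pos": [-1, 2.3, -4], "yaw": -0.04},
    {"delta_pos": [0, 0, -4], "yaw": 0},
    {"delta_pos": [0, 0, -3], "yaw": 0},
    {"delta_pos": [0, 0, 0], "yaw": 0},
  ],
)

```text
t: 8.98
tcp_pos: [0.603, 0.2717, 0.0473]
tool_rot: [0.705, 0.709, -0.005, 0.027]
force: [-0.1, -0.3, 0.4]
finger_gap: 0.998
```

>>> send_rows(
  commands=[
    {"delta_pos": [-0.3, 0.9, 0], "yaw": 0},
    {"delta_pos": [0, 0, -1.5], "yaw": 0},
    {"delta_pos": [0, 0, -1.3], "yaw": 0},
    {"delta_pos": [0, 0, 0], "yaw": 0},
  ],
)

```text
t: 9.48
tcp_pos: [0.603, 0.2798, 0.0216]
tool_rot: [0.705, 0.708, -0.002, 0.029]
force: [-0.3, -0.2, 0.3]
finger_gap: 1.0
```

>>> send_rows(
  commands=[
    {"delta_pos": [-0.3, 0, -0.5], "yaw": 0},
    {"delta_pos": [0, 0, 0], "yaw": 0},
  ],
)

```text
t: 9.72
tcp_pos: [0.5999, 0.2799, 0.0165]
tool_rot: [0.705, 0.708, -0.002, 0.029]
force: [-0.2, -0.4, -0.3]
finger_gap: 1.0
```

>>> send_rows(
  commands=[
    {"delta_pos": [0, 0, 0], "yaw": 0},
    {"delta_pos": [0, 0, 0], "yaw": 0},
    {"delta_pos": [0, 0, 0], "yaw": 0},
    {"delta_pos": [0, 0, 0], "yaw": 0},
    {"delta_pos": [0, 0, 0], "yaw": 0},
    {"delta_pos": [0, 0, 0], "yaw": 0},
  ],
  grip=1,
  force=40,
)

```text
t: 10.48
tcp_pos: [0.6008, 0.2803, 0.0175]
tool_rot: [0.705, 0.708, -0.001, 0.03]
force: [-0.1, -0.1, -0.4]
finger_gap: 0.246
```

Gripped, with the gap at about 21 mm and the TCP 17 mm above the underside. Next I lift and carry it to above the goal at about (0.514, -0.100), with a yaw of -1.41.

>>> send_rows(
  commands=[
    {"delta_pos": [0, 0, 4], "yaw": 0},
    {"delta_pos": [0, 0, 5], "yaw": 0},
    {"delta_pos": [-1, -4.5, 3], "yaw": -0.18},
    {"delta_pos": [-1.2, -5, 0], "yaw": -0.18},
    {"delta_pos": [-1.2, -5, 0], "yaw": -0.18},
    {"delta_pos": [-1.2, -5, 0], "yaw": -0.18},
    {"delta_pos": [-1.2, -5, 0], "yaw": -0.18},
    {"delta_pos": [-1.2, -5, 0], "yaw": -0.18},
    {"delta_pos": [-1, -4.5, 0], "yaw": -0.18},
    {"delta_pos": [0, 0, 0], "yaw": 0},
  ],
)

```text
t: 11.72
tcp_pos: [0.5132, -0.069, 0.136]
tool_rot: [0.99, 0.137, -0.019, 0.02]
force: [0.0, 1.2, -2.3]
finger_gap: 0.249
```

```bash
python3 - <<'E'
from m import *
from scipy.spatial.transform import Rotation as Ro
a=manip.snapshot("top");b=manip.snapshot("scene");s=manip.sense();R=Ro.from_quat(s["tool_rot"]).as_matrix();print(s["tcp_pos"],"jaw",np.arctan2(R[1,1],R[0,1]),"z",R[:,2],s["q"],s["finger_gap"])
A=cv2.resize(a[150:260,390:530],None,fx=3,fy=3,interpolation=2);B=cv2.resize(b[80:190,150:270],None,fx=3,fy=3,interpolation=2)
cv2.imwrite("pics/p4.png",np.hstack([A,B]))
E
```

```text
[ 0.51333654 -0.06626948  0.13598472] jaw -1.2899497280998957 z [-0.03307043 -0.04460896 -0.998457  ] [-0.31372449  0.53595032  1.77084674 -0.06989246  0.85372193  1.02341136] 0.2444978579945097
```

View pics/p4.png

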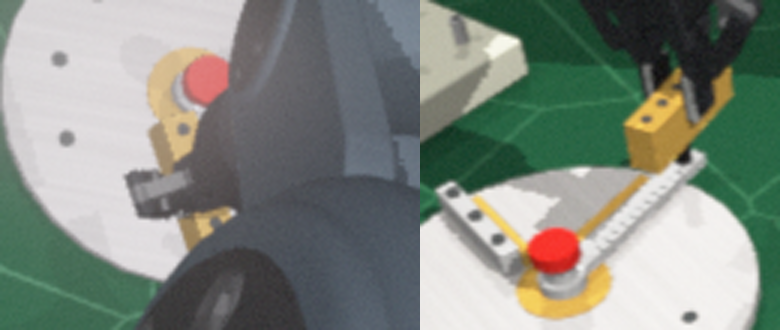

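Bar held upright, its near end by (172,135) in the crop. The blade is clear, so I align and go down in stages.

>>> send_rows(
  commands=[
    {"delta_pos": [0, -3.3, 0], "yaw": -0.11},
    {"delta_pos": [0, 0, 0], "yaw": 0},
    {"delta_pos": [0, 0, -4], "yaw": 0},
    {"delta_pos": [0, 0, 0], "yaw": 0},
  ],
)

```text
t: 12.32
tcp_pos: [0.5138, -0.0938, 0.0952]
tool_rot: [0.996, 0.089, -0.021, 0.018]
force: [-0.0, 0.2, -2.2]
finger_gap: 0.248
```

>>> send_rows(
  commands=[
    {"delta_pos": [0, -0.6, -2], "yaw": 0},
    {"delta_pos": [0, 0, -2], "yaw": 0},
    {"delta_pos": [0, 0, -1], "yaw": 0},
    {"delta_pos": [0, 0, 0], "yaw": 0},
  ],
)

```text
t: 12.82
tcp_pos: [0.5171, -0.0961, 0.0481]
tool_rot: [0.995, 0.093, -0.018, 0.019]
force: [-0.8, -0.6, -2.4]
finger_gap: 0.246
```

```bash
python3 - <<'E'
from m import *
a=manip.snapshot("top");b=manip.snapshot("scene");s=manip.sense();print(s["tcp_pos"],s["force"])
A=cv2.resize(a[150:260,390:530],None,fx=3,fy=3,interpolation=2);B=cv2.resize(b[80:190,150:270],None,fx=3,fy=3,interpolation=2)
cv2.imwrite("pics/p5.png",np.hstack([A,B]))
E
```

```text
[ 0.51757814 -0.09652306  0.04872407] [-0.44354884 -0.15054439 -2.04323746]
```

View pics/p5.png

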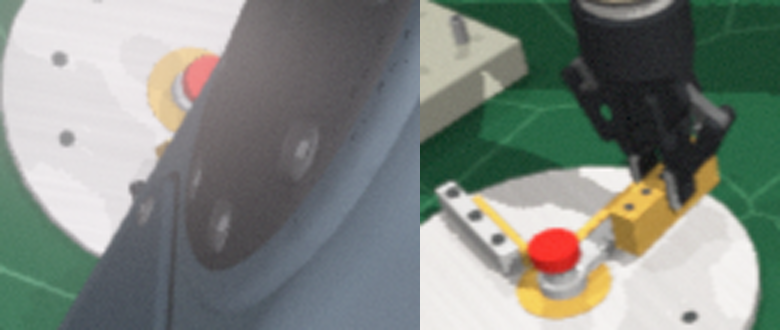

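The bar hovers about 16 mm above the plate on the free side. I'll finish the descent.

>>> send_rows(
  commands=[
    {"delta_pos": [-0.3, -0.4, -0.6], "yaw": 0},
    {"delta_pos": [0, 0, -0.5], "yaw": 0},
    {"delta_pos": [0, 0, -0.3], "yaw": 0},
    {"delta_pos": [0, 0, 0], "yaw": 0},
  ],
)

```text
t: 13.42
tcp_pos: [0.5152, -0.1013, 0.0353]
tool_rot: [0.995, 0.093, -0.016, 0.02]
force: [-0.6, 0.3, -2.7]
finger_gap: 0.247
```

>>> send_rows(
  commands=[
    {"delta_pos": [0, 0, -0.3], "yaw": 0},
    {"delta_pos": [0, 0, 0], "yaw": 0},
  ],
)

```text
t: 13.68
tcp_pos: [0.5155, -0.1014, 0.0325]
tool_rot: [0.995, 0.093, -0.016, 0.02]
force: [0.1, 0.5, 0.2]
finger_gap: 0.246
```

The bar's weight has come off the wrist, so it is on the plate. I release and rise.

>>> send_rows(
  commands=[
    {"delta_pos": [0, 0, 0], "yaw": 0},
    {"delta_pos": [0, 0, 0], "yaw": 0},
    {"delta_pos": [0, 0, 0], "yaw": 0},
  ],
  grip=0.1,
)

```text
t: 14.05
tcp_pos: [0.5162, -0.1017, 0.0329]
tool_rot: [0.995, 0.093, -0.015, 0.02]
force: [1.1, -0.1, 0.0]
finger_gap: 0.447
```

>>> send_rows(
  commands=[
    {"delta_pos": [0, 0, 2], "yaw": 0},
    {"delta_pos": [0, 0, 4], "yaw": 0},
    {"delta_pos": [0, 0, 6], "yaw": 0},
    {"delta_pos": [0, 5, 4], "yaw": 0},
    {"delta_pos": [0, 6, 0], "yaw": 0},
    {"delta_pos": [0, 6, 0], "yaw": 0},
    {"delta_pos": [0, 6, 0], "yaw": 0},
    {"delta_pos": [0, 6, 0], "yaw": 0},
    {"delta_pos": [0, 0, 0], "yaw": 0},
  ],
)

```text
t: 15.18
tcp_pos: [0.5173, 0.1945, 0.1985]
tool_rot: [0.996, 0.091, -0.01, 0.02]
force: [0.2, -0.8, 0.4]
finger_gap: 0.452
```

```bash
python3 - <<'E'
from m import *
a=manip.snapshot("top");b=manip.snapshot("scene");s=manip.sense();print(s["t"],s["tcp_pos"],s["force"])
cv2.imwrite("pics/top_end.png",a)
A=cv2.resize(a[150:260,390:530],None,fx=3,fy=3,interpolation=2);B=cv2.resize(b[80:190,150:270],None,fx=3,fy=3,interpolation=2)
cv2.imwrite("pics/p6.png",np.hstack([A,B]))
_,g,_=masks("top")
for bb,ar,c,p in comps(g):
    if 430<c[0]<500 and 190<c[1]<250: print(bb,ar,c,[np.round(x,1) for x in cv2.minAreaRect(p)],ray("top",*c,.051))
E
```

```text
15.275 [0.51751674 0.19101516 0.19827657] [-0.11302769 -0.03174738 -0.30408008]
(np.int32(466), np.int32(195), np.int32(12), np.int32(38)) 113 [471.53982301 214.5840708 ] [array([471.1, 213.5]), array([37.8,  3.2]), np.float64(74.7)] [ 0.5271168  -0.13239538  0.051     ]
(np.int32(447), np.int32(197), np.int32(21), np.int32(50)) 528 [455.76704545 225.20643939] [array([454.6, 221.7]), array([48.3, 14.8]), np.float64(76.0)] [ 0.5047037  -0.09827562  0.051     ]
```

View pics/p6.png

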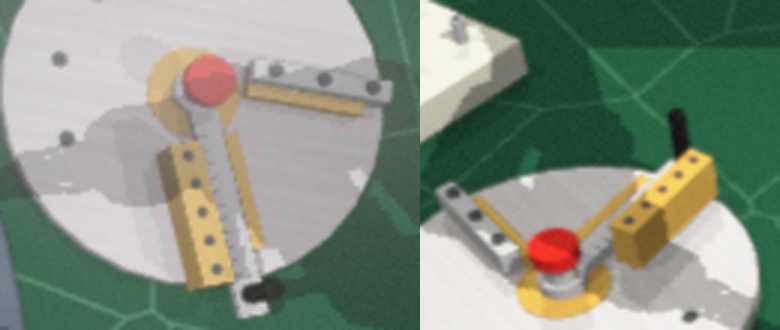

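The bar stands close beside the blade, with dots from (187,155) to (217,269) in the crop; the cap is at (210,80). I check the numbers.

```bash
python3 - <<'E'
from h import *
f=lambda x,y,z:ray("top",390+x/3-.33,150+y/3-.33,z)[:2]
d=np.array([f(*p,.051) for p in((187,155),(195,183),(202,211),(209,240),(217,269))]);m=d.mean(0);v=d[-1]-d[0]
print("bar",m,np.arctan2(v[1],v[0])%(2*np.pi),np.linalg.norm(v)); print("cap",f(210,80,.056))
for P,a in(((.607,-.112),3.304),((.607,-.113),3.33),(f(210,80,.056),3.31)):
    e=m-np.array(P);c,s=np.cos(a),np.sin(a);print(e@[c,s],e@[-s,c])
E
```

```text
bar [ 0.51528967 -0.10138858] 3.345617056545491 0.08065585289398502
cap [ 0.60716964 -0.11053844]
0.08878769330422412 -0.025300823659085505
0.087912642787788 -0.028582796184711785
0.08904651040714369 -0.02442063947331326
```

```bash
python3 -c "
from station import manip
print(manip.sense()['qd'].round(3)); manip.sign_off()"
```

```text
[-0.031 -0.002  0.004  0.002 -0.     0.002]
the job is handed in; nothing more can be done
```

I swung the blade by its post until it stopped against the sample's leg, about 12 N at the stop. I then pressed the red cap down, stood the gold bar along the blade's free side, released it and moved the arm clear. The job was handed in at about 15 s.

**Last checks:**
- **Bar position:** the bar's middle is at x ≈ 88–89 mm and y ≈ -24 to -29 mm in the blade's frame, against a goal of 90 and -21. The allowed ranges are 60 to 115 mm and -38 to -17 mm.
- **Bar angle:** it is about 0.02–0.04 rad off the blade (limit 0.175). In the pictures it stands upright, dots up.
- **Height:** I did not measure the bar's final height. The wrist load fell from 2.7 N to about zero as the bar touched the plate.
- **Cap:** the fingers pressed it to a reading of z = 55.7 mm with about 40 N, well over the 5 N needed. The picture showed it about 2.6 px lower afterwards, and it stayed down.

**What disagreed:**
- **Blade angle:** the leg in the pictures gave 3.30 rad and the post's final position 3.33 rad. All the limits hold either way.
- **Tool tilt:** the tool drifted to about 3 degrees off vertical, which I could not correct with these moves. It had no visible effect on the placed bar.

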